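# Fasten the large sample case

### The arm

A 7-joint arm with a two-finger parallel gripper is mounted at the origin on the work surface. World frame = base frame: x ahead of the robot, y to its left, z up, the work surface at z = 0. Lengths are in m, angles in rad, forces in N, time in s.
With the tool pointing down it reaches from about 0.425 to 1.025 m from the base axis. Payload 3.6 kg.
Tool frame: the origin (TCP) lies midway between the tips of the shut fingers; the grasp point (between the pads) lies 19 mm behind it (r.pinch_z is the distance from the TCP to the grasp point, in m); y points along the fingers, x is the direction in which the jaws open and shut, and the axes are right-handed (so a half turn about y gives the same grasp; the last joint's range is limited). The gripper opens to 85 mm and grips with 20 to 120 N. Pads are 22 mm wide; open, the fingers measure 114 mm over their backs; the gripper's body (76 mm by 85 mm) begins 54 mm behind the grasp point. The pads swing forward as they close: fully open they stand 13 mm farther back than shut.
Start: joints at [-1.244, 0.591, 0.048, 1.609, -0.033, 0.943, -0.034], TCP at [0.296, 0.662, 0.231] pointing down, gripper open.
Joint ranges: [-2.69, 2.69], [-0.47, 2.24], [-1.27, 1.36], [0.19, 2.51], [-1.53, 4.68], [0.08, 2.07], [-3.09, 3.09]. Speed limits (rad/s): [2.57, 2.57, 3.14, 3.14, 3.14, 3.14, 3.14].

### API

Orientations are given as a unit quaternion [w, x, y, z].
In Python, from plant import r gives the robot as it stands.
- The arm moves only by the tool carry_out, never from a script. Its argument "steps" is a list of rows, each an object of numbers: "tx", "ty", "tz": the shift along the tool's x, y, z in mm; "rx", "ry", "rz": the turn, a rotation vector about the tool's x, y, z in degrees; "grip": the opening, from 0 (shut) to 1 (fully open). A call has 1 to 5 rows; each row shifts and turns the pose as measured when the row begins, along the tool's axes as they then stand; what a row does not reach is not made up. A row lasts 1/10 s, in which the tool goes at most 50 mm and 8.59 degrees, less where a joint would pass 70% of its speed; a pose out of reach is approached as far as the arm can. A call with a gripper value outside its range is refused whole. The fingers move at their own pace and stop on an object; "squeeze" is the grip in N (left out, the last holds). Time passes only in rows, so rows that do not move let the fingers close. It gives the time, the measured TCP pose, the force and the opening at its end, in the units of the state.
- r.get_state(): the state, without advancing time (a new reading comes with each control period).
- r.get_image(name): name is "scene" or "top" or "wrist"; returns a dict with "pixels" (384x512x3 uint8, blue, green, red), "range_z" (384x512 float32, m along the optical axis (not along the pixel's ray), 0 where there is no reading), "mtx" (3x3 intrinsics, pixels), "origin" and "orientation" of the camera in the world. Camera axes: x right, y up, looking along -z (the intrinsics and any distortion apply to the point x, -y, -z); pixel columns grow to the right and rows downward; lengths in m; the calibration is good to about 2 mm. A picture is of the moment at which its call begins.
- r.job_done(): hands the job in, once; it reports no verdict.
The state is a dict: "t": time; "qpos": joint angles; "qd": joint speeds; "effort": joint torques, N m; "eef_pos": TCP position; "tool_rot": TCP orientation; "ft_force": force on the tool from outside, world axes, zero at the start; "torque": the same for the moment, N m; "width": opening from 0.0 (shut) to 1.0 (fully open).
Only numpy, scipy, OpenCV 4.12 (cv2) and the standard library are available. Lean on these libraries where they do the work, as an engineer would, in place of code of your own. Each camera call takes 0.05 s, during which the arm holds its last target.

### The job

The large wooden sample case is ready to go out to the furnace floor, but its steel hasp is still thrown back over the lid. Swing that hasp over to the front and down over its staple until it lies flat, and leave the hasp of the smaller wooden case as it is.

Things in the scene. Friction and masses are not known exactly. Their poses are not given: they have to be found in the camera images.
- large_hasp (a joint): Angle (rad) of the steel hasp on the large wooden case (220 deep, 280 wide, 110 mm high, fixed to the bench). 0 = flat to the front, slot over the staple (stop); 1.57 = upright; 2.7 = thrown back over the lid (stop). Stiff hinge: it stays where left, about 2 N at the end moves it. Strap 30 mm wide, 4 thick; push it or pinch it across its width.
- large_case_hinge (a point): Middle of that hasp's hinge axis, 8 mm above the case's level top. x: level, towards the case's back, over the lid; y: along the hinge; z up. At -x: staple, a loop 22 mm long in x centred 51 mm away, 21 mm high above the top; front edge of the case 95 mm away. The lid reaches 125 mm to +x; jar and weight (to 50 mm tall) stand on it, centres 90 mm or more off the hasp's middle line.
- large_hasp_tip (a point): Centre of the large case's hasp's free end, rolled into a 12 mm round bar, 30 mm long, parallel to the hinge and 88 mm from the hinge axis; moves with the hasp. With the hasp flat it is 88 mm in front of the hinge, 8 mm above the case's top.
- small_hasp_tip (a point): Centre of the rolled free end of the like hasp on the smaller wooden case (220 deep, 170 wide, 80 mm high), also thrown back; to stay where it is.

How it is judged:
By the outcome, as a careful person would: the job done as asked, in the order asked, and still so for the second after the job is handed in, with the robot touching nothing.
It also fails if it takes over 38 s, if anything falls off the work surface, if the arm or the gripper's body presses on something with over 40 N, if the wrist force passes 120 N, or if a joint passes its speed limit or range.

## Working session

There is one attempt and no reset: what is moved stays moved. The work goes in short steps, Python scripts to look and compute and a tool call to move; the robot and the scene stay as the last step left them, time stands still between calls to the robot, and variables do not carry over. Pictures are saved under pics/ and viewed, and the job is handed in when it is done.

Besides the shell and the picture viewer there is one more tool, called after "Call:" as name(argument=value, ...), one argument or row to a line, values as JSON. carry_out: Moves the arm, as the interface text tells. Its arguments: {"type":"object","properties":{"steps":{"type":"array"},"squeeze":{"type":"number"}},"required":["steps"]}

```bash
ls; mkdir -p pics; cat > h.py <<'E'
from plant import r
import numpy as np, cv2
from scipy.spatial.transform import Rotation as R
def q2R(q): return R.from_quat([q[1],q[2],q[3],q[0]]).as_matrix()
def snap(n,f):
    d=r.get_image(n); cv2.imwrite('pics/'+f+'.png',d['pixels']); np.savez('pics/'+f+'.npz',**{k:np.array(v) for k,v in d.items()}); return d
def load(f): return dict(np.load('pics/'+f+'.npz'))
def cloud(d):
    K=np.array(d['mtx']);z=d['range_z'];v,u=np.mgrid[0:z.shape[0],0:z.shape[1]]
    P=np.stack([(u-K[0,2])/K[0,0]*z,-(v-K[1,2])/K[1,1]*z,-z],-1)
    return P@q2R(np.array(d['orientation'])).T+np.array(d['origin'])
E
python3 - <<'E'
from h import *
print(r.get_state())
for n in ['scene','top','wrist']:
    d=snap(n,n+'0'); print(n,d['origin'],d['orientation'],d['mtx'],[k for k in d])
E
```

```text
pics
{'t': 0.0, 'qpos': array([-1.24347951,  0.59212209,  0.04828325,  1.60980971, -0.03330845,
        0.942685  , -0.03368408]), 'qd': array([-0.00018518, -0.00044758,  0.00033219, -0.00022128, -0.00065134,
        0.00117921, -0.00053911]), 'effort': array([-4.44438410e-04, -5.48694921e+01,  1.54633764e+00, -1.98125911e+01,
        9.35766671e-03,  8.58064770e-03, -6.03530580e-06]), 'eef_pos': array([0.2958159 , 0.66101301, 0.23014308]), 'tool_rot': array([-0.59292303,  0.59384064,  0.38393762, -0.38521095]), 'ft_force': array([-0.79264905,  0.4961596 ,  0.55934952]), 'torque': array([ 0.004363  ,  0.03237021, -0.0555582 ]), 'width': 0.998765852887444}
scene [ 0.92222806 -0.44429607  0.60318546] [0.82814329 0.41059707 0.17106515 0.34106516] [[387.54107544   0.         262.82134672]
 [  0.         387.54107544 189.35121389]
 [  0.           0.           1.        ]] ['pixels', 'range_z', 'mtx', 'origin', 'orientation']
top [ 3.78362854e-01 -5.93017906e-04  9.61308595e-01] [ 0.70693232  0.04097705 -0.05837568 -0.70367596] [[388.78424405   0.         252.56773673]
 [  0.         388.78424405 191.11462817]
 [  0.           0.           1.        ]] ['pixels', 'range_z', 'mtx', 'origin', 'orientation']
wrist [0.23487392 0.68900064 0.37213291] [ 0.83148389 -0.11292826 -0.07147439  0.53923387] [[342.24890449   0.         254.92876592]
 [  0.         342.24890449 192.95598891]
 [  0.           0.           1.        ]] ['pixels', 'range_z', 'mtx', 'origin', 'orientation']
```

View pics/scene0.png

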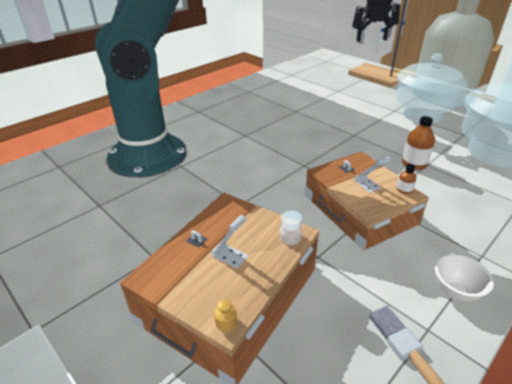

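View pics/top0.png

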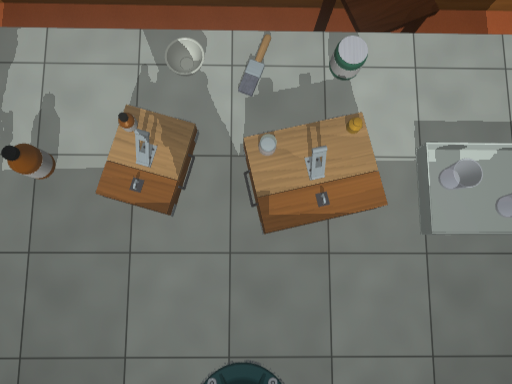

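View pics/wrist0.png

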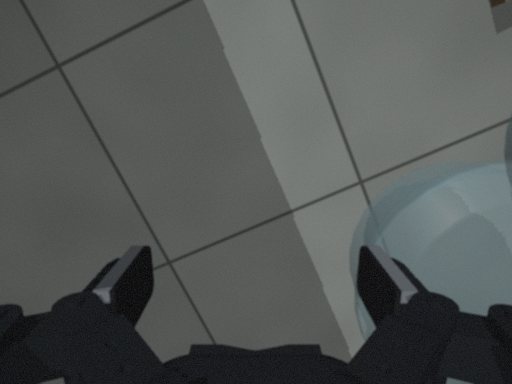

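```bash
python3 - <<'E'
from h import *
d=load('top0'); s=load('scene0')
a=cv2.resize(d['pixels'][100:240,235:395],None,fx=4.5,fy=4.0,interpolation=cv2.INTER_CUBIC)
a=cv2.resize(d['pixels'][105:235,235:395],None,fx=4.5,fy=4.5,interpolation=cv2.INTER_CUBIC)
cv2.imwrite('pics/topc.png',a)
b=cv2.resize(s['pixels'][190:350,120:330],None,fx=3.7,fy=3.7,interpolation=cv2.INTER_CUBIC)
cv2.imwrite('pics/scenec.png',b)
E
```

```text
(no output)
```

View pics/topc.png

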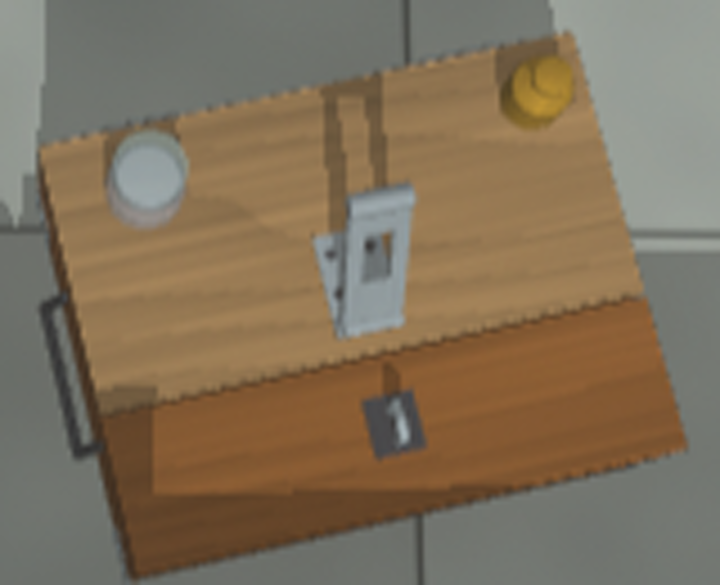

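View pics/scenec.png

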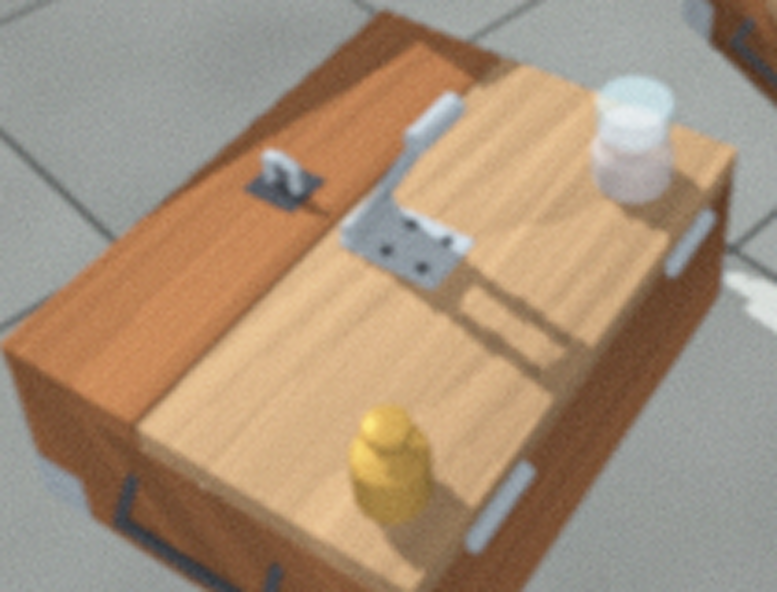

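```bash
python3 - <<'E'
from h import *
d=load('top0'); s=load('scene0')
C=cloud(d);S=cloud(s)
def t(u,v):
    u=u/4.5+235;v=v/4.5+105
    return C[int(round(v)),int(round(u))]
for n,p in dict(bl=(50,155),br=(566,42),fl=(138,568),fr=(680,445),staple=(395,422),plate=(375,440),hl=(345,330),hr=(400,322),tl=(352,203),tr=(408,195),tm=(381,198),hm=(373,325)).items(): print(n,t(*p).round(4))
def sc(u,v):
    return S[int(round(v/3.7+190)),int(round(u/3.7+120))]
for n,p in dict(tipl=(420,130),tipr=(452,105),st=(280,165),hinL=(350,235),).items(): print(n,sc(*p).round(4))
# clouds above case top
for nm,X in (('top',C),('scene',S)):
    m=(X[...,0]>0.3)&(X[...,0]<0.75)&(X[...,1]<0.05)&(X[...,1]>-0.45)
    z=X[...,2][m]; h,e=np.histogram(z,bins=np.arange(0.09,.2,.004)); print(nm,list(zip(e.round(3),h)))
E
```

```text
bl [ 0.6179 -0.0063  0.1084]
br [ 0.6796 -0.27    0.1086]
fl [ 0.4112 -0.051   0.1095]
fr [ 0.4718 -0.3176  0.1109]
staple [ 0.4798 -0.1734  0.1302]
plate [ 0.473  -0.1657  0.1128]
hl [ 0.5276 -0.1522  0.1198]
hr [ 0.5304 -0.1793  0.1178]
tl [ 0.5704 -0.1406  0.2013]
tr [ 0.5754 -0.1676  0.1986]
tm [ 0.5728 -0.155   0.2005]
hm [ 0.5297 -0.1653  0.1211]
tipl [ 0.5806 -0.1653  0.2022]
tipr [ 0.5758 -0.1443  0.2003]
st [ 0.4884 -0.1774  0.127 ]
hinL [ 0.5414 -0.1787  0.1194]
top [(np.float64(0.09), np.int64(34)), (np.float64(0.094), np.int64(52)), (np.float64(0.098), np.int64(51)), (np.float64(0.102), np.int64(155)), (np.float64(0.106), np.int64(6934)), (np.float64(0.11), np.int64(3821)), (np.float64(0.114), np.int64(43)), (np.float64(0.118), np.int64(49)), (np.float64(0.122), np.int64(50)), (np.float64(0.126), np.int64(62)), (np.float64(0.13), np.int64(73)), (np.float64(0.134), np.int64(98)), (np.float64(0.138), np.int64(19)), (np.float64(0.142), np.int64(25)), (np.float64(0.146), np.int64(44)), (np.float64(0.15), np.int64(66)), (np.float64(0.154), np.int64(80)), (np.float64(0.158), np
[... 580 characters left out ...]
34)), (np.float64(0.118), np.int64(101)), (np.float64(0.122), np.int64(98)), (np.float64(0.126), np.int64(118)), (np.float64(0.13), np.int64(111)), (np.float64(0.134), np.int64(226)), (np.float64(0.138), np.int64(98)), (np.float64(0.142), np.int64(14)), (np.float64(0.146), np.int64(54)), (np.float64(0.15), np.int64(165)), (np.float64(0.154), np.int64(65)), (np.float64(0.158), np.int64(245)), (np.float64(0.162), np.int64(9)), (np.float64(0.166), np.int64(7)), (np.float64(0.17), np.int64(2)), (np.float64(0.174), np.int64(4)), (np.float64(0.178), np.int64(7)), (np.float64(0.182), np.int64(5)), (np.float64(0.186), np.int64(5)), (np.float64(0.19), np.int64(15)), (np.float64(0.194), np.int64(40))]
```

```bash
python3 - <<'E'
from h import *
d=load('top0'); s=load('scene0')
C=cloud(d);S=cloud(s)
st=r.get_state(); print(q2R(st['tool_rot']).round(3), r.pinch_z)
for nm,X in (('top',C),('scene',S)):
  m=(X[...,2]>0.17)&(X[...,1]<0.75)&(X[...,1]>-.5)&(X[...,0]>0.2)&(X[...,0]<1.0)
  P=X[m]; 
  g=np.round(P/[.06,.06,10]).astype(int)
  for k in np.unique(g[:,:2],axis=0):
    q=P[(g[:,:2]==k).all(1)]
    if len(q)>5: print(nm,k*.06,q[:,2].max().round(3),len(q))
# case axes by top-plane mask minAreaRect
m=(abs(C[...,2]-.110)<.006)&(C[...,0]>.35)&(C[...,0]<.75)&(C[...,1]<.06)&(C[...,1]>-.4)
print(cv2.minAreaRect((C[m][:,:2]*1000).astype(np.float32)))
# hasp points
for nm,X in (('top',C),('scene',S)):
  a=np.radians(12.9);ex=np.array([np.cos(a),np.sin(a)]);ey=np.array([-ex[1],ex[0]])
  rel=X[...,:2]-np.array([.5297,-.1635]); px=rel@ex;py=rel@ey;pz=X[...,2]-.118
  for lo,hi in((5,25),(25,45),(45,65),(65,75),(75,80),(80,95)):
    k=(abs(px-.03)<.06)&(abs(py)<.03)&(pz*1e3>lo)&(pz*1e3<hi)
    if k.sum(): print(nm,lo,hi,k.sum(),px[k].mean().round(4),px[k].min().round(4),px[k].max().round(4),py[k].mean().round(4),py[k].min().round(4),py[k].max().round(4),pz[k].max().round(4))
E
```

```text
[[ 0.408 -0.001 -0.913]
 [ 0.913 -0.002  0.408]
 [-0.002 -1.    -0.   ]] 0.0187
top [0.36 0.  ] 0.961 776
top [ 0.54 -0.18] 0.2 62
top [ 0.54 -0.12] 0.202 47
top [ 0.6  -0.18] 0.201 44
top [ 0.6  -0.12] 0.203 17
scene [0.24 0.6 ] 0.35 92
scene [0.24 0.66] 0.358 7
scene [0.3 0.6] 0.369 416
scene [0.3  0.66] 0.369 386
scene [0.3  0.72] 0.349 247
scene [0.36 0.66] 0.368 13
scene [0.36 0.72] 0.347 69
scene [ 0.54 -0.18] 0.182 9
scene [ 0.6  -0.18] 0.202 118
scene [ 0.6  -0.12] 0.203 38
scene [0.6  0.66] 0.176 12
scene [0.6  0.72] 0.179 30
scene [0.66 0.6 ] 0.178 27
scene [0.66 0.66] 0.191 266
scene [0.66 0.72] 0.194 159
scene [0.72 0.6 ] 0.181 104
scene [0.72 0.66] 0.192 166
scene [0.72 0.72] 0.195 25
scene [ 0.9  -0.42] 0.603 804
((546.37158203125, -160.6575927734375), (220.19277954101562, 280.8279113769531), 13.051636695861816)
top 5 25 98 0.0077 -0.0019 0.0141 -0.0003 -0.0155 0.0152 0.0247
top 25 45 82 0.0192 0.0121 0.0272 0.0004 -0.0158 0.0147 0.045
top 45 65 70 0.0311 0.0243 0.037 -0.0001 -0.0156 0.0147 0.0649
top 65 75 38 0.0379 0.0354 0.0409 0.0007 -0.0158 0.0146 0.0746
top 75 80 20 0.0426 0.0386 0.0502 0.0011 -0.0117 0.0144 0.08
top 80 95 64 0.0442 0.0392 0.0494 -0.0002 -0.015 0.015 0.0847
scene 5 25 41 0.0115 0.0022 0.0193 -0.0085 -0.0173 0.0126 0.025
scene 25 45 34 0.0234 0.0165 0.0293 -0.0089 -0.0176 0.0113 0.0445
scene 45 65 25 0.0344 0.0269 0.0405 -0.0154 -0.0173 -0.0096 0.0644
scene 65 75 15 0.0441 0.0385 0.0508 -0.0154 -0.0174 -0.0026 0.0749
scene 75 80 48 0.0496 0.0412 0.0528 -0.0069 -0.0171 0.0129 0.08
scene 80 95 89 0.0473 0.0421 0.0524 -0.0024 -0.0165 0.0124 0.0853
```

Call:
carry_out(
  steps=[
    {"ty": -22,"ry": -7.4,"grip": 0},
    {"ty": -22,"ry": -7.4,"grip": 0},
    {"ty": -22,"ry": -7.4,"grip": 0},
    {"ty": -22,"ry": -7.4,"grip": 0},
    {"ty": -22,"ry": -7.4,"grip": 0},
  ],
  squeeze=40,
)

```text
$.steps[0]: bad value
```

```bash
cat >> h.py <<'E'
a=np.radians(13.05);EX=np.array([np.cos(a),np.sin(a),0]);EY=np.array([-EX[1],EX[0],0]);EZ=np.array([0,0,1.]);H=np.array([.5318,-.1641,.118]);A=np.stack([EX,EY,EZ])
def rep():
    st=r.get_state(); T=q2R(st['tool_rot']); 
    print('t',round(st['t'],2),'case mm',(A@(st['eef_pos']-H)*1e3).round(1),'world',st['eef_pos'].round(3),'F case',(A@st['ft_force']).round(1),'w',round(st['width'],3))
    Rt=np.stack([EY,-EZ,-EX],1); print('residual rotvec tool deg',np.degrees(R.from_matrix(T.T@Rt).as_rotvec()).round(2)); print('q',st['qpos'].round(2))
E
python3 -c "
from h import *
rep()"
```

```text
t 0.15 case mm [-43.5 857.3 112.4] world [0.296 0.661 0.23 ] F case [0.2 0.4 0. ] w 0.999
residual rotvec tool deg [-3.000e-02 -3.716e+01 -1.000e-01]
q [-1.24  0.59  0.05  1.61 -0.03  0.94 -0.03]
```

Call:
carry_out(
  steps=[
    {"tx": 0,"ty": -22,"tz": 0,"rx": 0,"ry": -7.4,"rz": 0,"grip": 0},
    {"tx": 0,"ty": -22,"tz": 0,"rx": 0,"ry": -7.4,"rz": 0,"grip": 0},
    {"tx": 0,"ty": -22,"tz": 0,"rx": 0,"ry": -7.4,"rz": 0,"grip": 0},
    {"tx": 0,"ty": -22,"tz": 0,"rx": 0,"ry": -7.4,"rz": 0,"grip": 0},
    {"tx": 0,"ty": -22,"tz": 0,"rx": 0,"ry": -7.4,"rz": 0,"grip": 0},
  ],
  squeeze=40,
)

```text
t: 0.65
eef_pos: [0.2939, 0.6575, 0.3358]
tool_rot: [0.431, -0.436, -0.553, 0.565]
ft_force: [-1.0, -0.2, -0.1]
width: 0.14
```

```bash
python3 -c "
from h import *
rep()"
```

```text
t 0.65 case mm [-46.2 854.1 217.8] world [0.294 0.658 0.336] F case [-1.   0.  -0.1] w 0.14
residual rotvec tool deg [-0.54  1.32 -0.89]
q [-1.14  0.51 -0.12  1.49  0.06  1.16  0.55]
```

Call:
carry_out(
  steps=[
    {"tx": -48,"ty": 0,"tz": -7,"rx": 0,"ry": 0,"rz": 0,"grip": 0},
    {"tx": -48,"ty": 0,"tz": -7,"rx": 0,"ry": 0,"rz": 0,"grip": 0},
    {"tx": -48,"ty": 0,"tz": -7,"rx": 0,"ry": 0,"rz": 0,"grip": 0},
    {"tx": -48,"ty": 0,"tz": -7,"rx": 0,"ry": 0,"rz": 0,"grip": 0},
    {"tx": -48,"ty": 0,"tz": -7,"rx": 0,"ry": 0,"rz": 0,"grip": 0},
  ],
)

```text
t: 1.15
eef_pos: [0.3854, 0.4378, 0.3396]
tool_rot: [0.429, -0.427, -0.56, 0.565]
ft_force: [0.5, -0.0, 0.4]
width: -0.003
```

Call:
carry_out(
  steps=[
    {"tx": -48,"ty": 0,"tz": -7,"rx": 0,"ry": 0,"rz": 0,"grip": 0},
    {"tx": -48,"ty": 0,"tz": -7,"rx": 0,"ry": 0,"rz": 0,"grip": 0},
    {"tx": -48,"ty": 0,"tz": -7,"rx": 0,"ry": 0,"rz": 0,"grip": 0},
    {"tx": -48,"ty": 0,"tz": -7,"rx": 0,"ry": 0,"rz": 0,"grip": 0},
    {"tx": -48,"ty": 0,"tz": -7,"rx": 0,"ry": 0,"rz": 0,"grip": 0},
  ],
)

```text
t: 1.65
eef_pos: [0.4834, 0.2078, 0.3396]
tool_rot: [0.429, -0.427, -0.559, 0.566]
ft_force: [0.7, -0.6, 0.0]
width: -0.0
```

```bash
python3 -c "
from h import *
rep()"
```

```text
t 1.65 case mm [ 36.8 373.2 221.6] world [0.483 0.208 0.34 ] F case [ 0.6 -0.8  0. ] w -0.0
residual rotvec tool deg [-0.49  2.39 -0.21]
q [-0.5   0.22  0.01  1.93 -0.    1.    1.35]
```

Call:
carry_out(
  steps=[
    {"tx": -48,"ty": 0,"tz": -6,"rx": 0,"ry": 1,"rz": 0,"grip": 0},
    {"tx": -48,"ty": 0,"tz": -6,"rx": 0,"ry": 1,"rz": 0,"grip": 0},
    {"tx": -48,"ty": 0,"tz": -6,"rx": 0,"ry": 0.4,"rz": 0,"grip": 0},
    {"tx": -48,"ty": 0,"tz": -6,"rx": 0,"ry": 0,"rz": 0,"grip": 0},
    {"tx": -48,"ty": 0,"tz": -6,"rx": 0,"ry": 0,"rz": 0,"grip": 0},
  ],
)

```text
t: 2.15
eef_pos: [0.5704, -0.0263, 0.34]
tool_rot: [0.441, -0.439, -0.55, 0.556]
ft_force: [1.7, 1.4, -1.3]
width: -0.001
```

Call:
carry_out(
  steps=[
    {"tx": -46,"ty": 0,"tz": -6,"rx": 0,"ry": 0,"rz": 0,"grip": 0},
    {"tx": -46,"ty": 0,"tz": -6,"rx": 0,"ry": 0,"rz": 0,"grip": 0},
    {"tx": -40,"ty": 0,"tz": 0,"rx": 0,"ry": 0,"rz": 0,"grip": 0},
    {"tx": 0,"ty": 0,"tz": 0,"rx": 0,"ry": 0,"rz": 0,"grip": 0},
  ],
)

```text
t: 2.55
eef_pos: [0.6121, -0.1676, 0.3396]
tool_rot: [0.443, -0.444, -0.546, 0.555]
ft_force: [-0.4, -0.0, -0.1]
width: -0.002
```

```bash
python3 -c "
from h import *
rep()"
```

```text
t 2.55 case mm [ 77.4 -21.6 221.6] world [ 0.612 -0.168  0.34 ] F case [-0.4  0.1 -0.1] w -0.002
residual rotvec tool deg [-0.57 -0.76 -0.51]
q [ 0.05  0.38  0.2   1.71 -0.07  1.06  2.05]
```

Call:
carry_out(
  steps=[
    {"tx": 21,"ty": 0,"tz": -4,"rx": 0,"ry": -0.7,"rz": 0,"grip": 0},
    {"tx": 0,"ty": 45,"tz": 0,"rx": 0,"ry": 0,"rz": 0,"grip": 0},
    {"tx": 0,"ty": 45,"tz": 0,"rx": 0,"ry": 0,"rz": 0,"grip": 0},
    {"tx": 0,"ty": 0,"tz": 0,"rx": 0,"ry": 0,"rz": 0,"grip": 0},
  ],
)

```text
t: 2.95
eef_pos: [0.6119, -0.139, 0.2484]
tool_rot: [0.439, -0.439, -0.552, 0.557]
ft_force: [-0.8, 0.3, 0.8]
width: 0.002
```

```bash
python3 -c "
from h import *
rep()
snap('scene','s1')
d=load('s1');cv2.imwrite('pics/s1c.png',cv2.resize(d['pixels'][60:350,120:400],None,fx=2,fy=2))"
```

```text
t 2.95 case mm [ 83.7   6.4 130.4] world [ 0.612 -0.139  0.248] F case [-0.7  0.5  0.8] w 0.002
residual rotvec tool deg [-0.32  0.23 -0.28]
q [ 0.03  0.45  0.17  1.83 -0.09  0.87  2.04]
```

View pics/s1c.png

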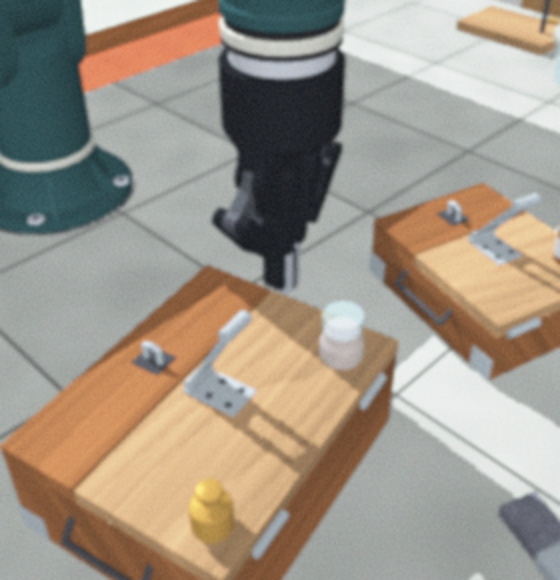

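The shut fingers (crop 280,280) hang behind and above the hasp tip (235,325), clear of the jar (345,340). Next I'll lower them behind the hasp.

Call:
carry_out(
  steps=[
    {"tx": -6,"ty": 30,"tz": 0,"rx": 0,"ry": 0,"rz": 0,"grip": 0},
    {"tx": 0,"ty": 30,"tz": 0,"rx": 0,"ry": 0,"rz": 0,"grip": 0},
    {"tx": 0,"ty": 28,"tz": 0,"rx": 0,"ry": 0,"rz": 0,"grip": 0},
    {"tx": 0,"ty": 0,"tz": 0,"rx": 0,"ry": 0,"rz": 0,"grip": 0},
  ],
)

```text
t: 3.4
eef_pos: [0.6242, -0.1388, 0.1724]
tool_rot: [-0.43, 0.442, 0.559, -0.554]
ft_force: [0.2, -0.2, -0.6]
width: -0.0
```

```bash
python3 -c "
from h import *
rep()"
```

```text
t 3.4 case mm [95.7  3.8 54.4] world [ 0.624 -0.139  0.172] F case [ 0.1 -0.2 -0.6] w -0.0
residual rotvec tool deg [ 0.95  0.81 -0.54]
q [ 0.04  0.55  0.15  1.87 -0.11  0.71  2.07]
```

Call:
carry_out(
  steps=[
    {"tx": -3,"ty": 16,"tz": 15,"rx": 1,"ry": 0.8,"rz": 0,"grip": 0},
    {"tx": 0,"ty": 0,"tz": 15,"rx": 0,"ry": 0,"rz": 0,"grip": 0},
    {"tx": 0,"ty": 0,"tz": 15,"rx": 0,"ry": 0,"rz": 0,"grip": 0},
    {"tx": 0,"ty": 0,"tz": 15,"rx": 0,"ry": 0,"rz": 0,"grip": 0},
  ],
)

```text
t: 3.8
eef_pos: [0.5733, -0.1545, 0.164]
tool_rot: [-0.431, 0.447, 0.556, -0.553]
ft_force: [2.3, 0.6, 2.2]
width: -0.001
```

```bash
python3 -c "
from h import *
rep()"
```

```text
t 3.8 case mm [42.6  0.  46. ] world [ 0.573 -0.154  0.164] F case [2.4 0.1 2.2] w -0.001
residual rotvec tool deg [ 0.99  0.22 -0.89]
q [ 0.08  0.51  0.15  1.99 -0.11  0.63  2.1 ]
```

Call:
carry_out(
  steps=[
    {"tx": 0,"ty": 2,"tz": 16,"rx": 0,"ry": 0,"rz": 0,"grip": 0},
    {"tx": 0,"ty": 2,"tz": 16,"rx": 0,"ry": 0,"rz": 0,"grip": 0},
    {"tx": 0,"ty": 2,"tz": 16,"rx": 0,"ry": 0,"rz": 0,"grip": 0},
    {"tx": 0,"ty": 2,"tz": 16,"rx": 0,"ry": 0,"rz": 0,"grip": 0},
  ],
)

```text
t: 4.2
eef_pos: [0.5089, -0.1715, 0.1608]
tool_rot: [-0.428, 0.451, 0.557, -0.551]
ft_force: [1.6, 0.6, 0.4]
width: 0.004
```

```bash
python3 -c "
from h import *
rep()
d=snap('scene','s2')
cv2.imwrite('pics/s2c.png',cv2.resize(d['pixels'][60:350,120:400],None,fx=2,fy=2))"
```

```text
t 4.2 case mm [-24.   -2.   42.8] world [ 0.509 -0.172  0.161] F case [1.7 0.2 0.4] w 0.004
residual rotvec tool deg [ 1.6   0.12 -1.17]
q [ 0.13  0.45  0.14  2.12 -0.11  0.55  2.15]
```

View pics/s2c.png

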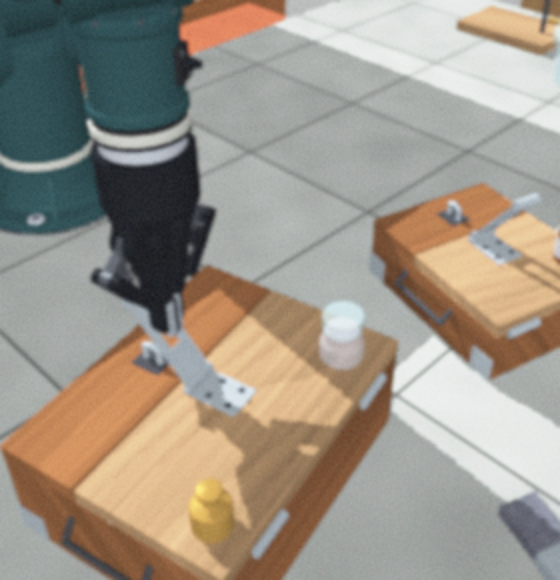

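The strap (crop 185,350) now leans forward past upright, with the finger behind it and everything else untouched. I'll keep pushing.

Call:
carry_out(
  steps=[
    {"tx": 1,"ty": 2,"tz": 13,"rx": 1,"ry": 0,"rz": -1,"grip": 0},
    {"tx": 1,"ty": 2,"tz": 13,"rx": 0.5,"ry": 0,"rz": 0,"grip": 0},
    {"tx": 0,"ty": 2,"tz": 10,"rx": 0,"ry": 0,"rz": 0,"grip": 0},
    {"tx": 0,"ty": 0,"tz": 0,"rx": 0,"ry": 0,"rz": 0,"grip": 0},
  ],
)

```text
t: 4.65
eef_pos: [0.4663, -0.18, 0.1556]
tool_rot: [0.441, -0.44, -0.552, 0.554]
ft_force: [-0.3, 0.1, -1.1]
width: -0.004
```

```bash
python3 -c "
from h import *
rep()
d=snap('scene','s3')
cv2.imwrite('pics/s3c.png',cv2.resize(d['pixels'][160:350,120:320],None,fx=3,fy=3))"
```

```text
t 4.65 case mm [-67.4  -0.7  37.6] world [ 0.466 -0.18   0.156] F case [-0.3  0.1 -1.1] w -0.004
residual rotvec tool deg [-0.13 -0.12 -0.09]
q [ 0.17  0.43  0.14  2.18 -0.11  0.54  2.19]
```

View pics/s3c.png

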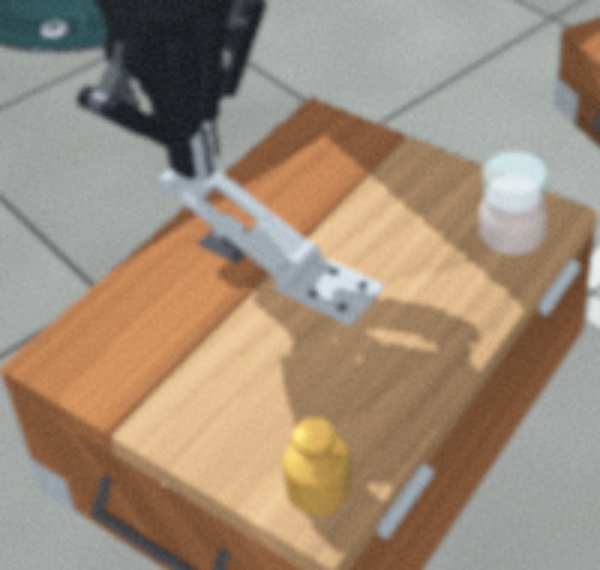

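Call:
carry_out(
  steps=[
    {"tx": 0,"ty": -20,"tz": 0,"rx": 0,"ry": 0,"rz": 0,"grip": 0},
    {"tx": 1,"ty": 0,"tz": 17,"rx": 0,"ry": 0,"rz": 0,"grip": 0},
    {"tx": 0,"ty": 5,"tz": 0,"rx": 0,"ry": 0,"rz": 0,"grip": 0},
  ],
)

```text
t: 5.0
eef_pos: [0.4501, -0.1823, 0.1708]
tool_rot: [0.44, -0.439, -0.552, 0.555]
ft_force: [-0.7, 0.2, 0.3]
width: -0.0
```

```bash
python3 -c "
from h import *
rep()"
```

```text
t 5.0 case mm [-83.7   0.7  52.8] world [ 0.45  -0.182  0.171] F case [-0.6  0.3  0.3] w -0.0
residual rotvec tool deg [-0.2  -0.01 -0.05]
q [ 0.17  0.39  0.15  2.19 -0.1   0.56  2.2 ]
```

Call:
carry_out(
  steps=[
    {"tx": 0,"ty": 12,"tz": 1,"rx": 0,"ry": 0,"rz": 0,"grip": 0},
    {"tx": 0,"ty": 12,"tz": 1,"rx": 0,"ry": 0,"rz": 0,"grip": 0},
    {"tx": 0,"ty": 10,"tz": 1,"rx": 0,"ry": 0,"rz": 0,"grip": 0},
  ],
)

```text
t: 5.3
eef_pos: [0.4494, -0.1827, 0.1345]
tool_rot: [0.439, -0.44, -0.553, 0.555]
ft_force: [-0.7, 0.3, -0.4]
width: 0.002
```

```bash
python3 -c "
from h import *
rep()
d=snap('scene','s4')
cv2.imwrite('pics/s4c.png',cv2.resize(d['pixels'][160:350,120:320],None,fx=3,fy=3))"
```

```text
t 5.3 case mm [-84.4   0.5  16.5] world [ 0.449 -0.183  0.135] F case [-0.6  0.5 -0.4] w 0.002
residual rotvec tool deg [-0.08  0.09 -0.1 ]
q [ 0.19  0.45  0.13  2.22 -0.12  0.47  2.21]
```

View pics/s4c.png

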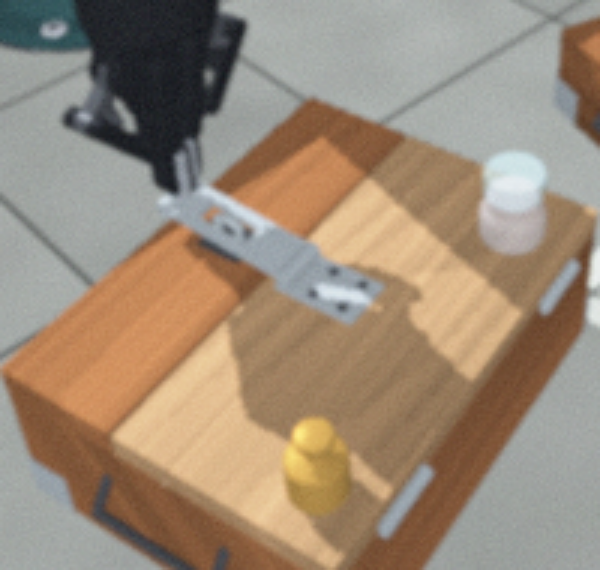

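The hasp is now low, its tip at about (175,205) in the crop, with the staple showing in the slot at (225,225). The fingers sit just over the tip, so I'll press down gently.

Call:
carry_out(
  steps=[
    {"tx": 0,"ty": 5,"tz": 1,"rx": 0,"ry": 0,"rz": 0,"grip": 0},
    {"tx": 0,"ty": 4,"tz": 1,"rx": 0,"ry": 0,"rz": 0,"grip": 0},
    {"tx": 0,"ty": 1,"tz": 0,"rx": 0,"ry": 0,"rz": 0,"grip": 0},
  ],
)

```text
t: 5.65
eef_pos: [0.4471, -0.1826, 0.1228]
tool_rot: [0.441, -0.438, -0.553, 0.555]
ft_force: [-6.4, 1.8, 26.5]
width: 0.001
```

```bash
python3 -c "
from h import *
rep()"
```

```text
t 5.65 case mm [-86.7   1.1   4.8] world [ 0.447 -0.183  0.123] F case [-5.9  3.2 26.5] w 0.001
residual rotvec tool deg [-0.29  0.11  0.07]
q [ 0.2   0.47  0.12  2.23 -0.12  0.45  2.22]
```

The force rises to 26 N at 4.8 mm above the hinge. Flat would put it at 6 mm, and calibration is good to about 2 mm, so this is the stop. I'll withdraw straight up and check.

Call:
carry_out(
  steps=[
    {"tx": 0,"ty": -15,"tz": 0,"rx": 0,"ry": 0,"rz": 0,"grip": 0},
    {"tx": 0,"ty": -40,"tz": 0,"rx": 0,"ry": 0,"rz": 0,"grip": 0},
    {"tx": 0,"ty": -45,"tz": 0,"rx": 0,"ry": 0,"rz": 0,"grip": 0},
    {"tx": 0,"ty": -45,"tz": 0,"rx": 0,"ry": 0,"rz": 0,"grip": 0},
    {"tx": 0,"ty": 0,"tz": 0,"rx": 0,"ry": 0,"rz": 0,"grip": 0},
  ],
)

```text
t: 6.15
eef_pos: [0.4494, -0.1826, 0.2722]
tool_rot: [0.441, -0.438, -0.553, 0.555]
ft_force: [0.4, -0.1, -0.4]
width: -0.003
```

```bash
python3 -c "
from h import *
rep()
d=snap('scene','s5')
cv2.imwrite('pics/s5c.png',cv2.resize(d['pixels'][130:350,120:430],None,fx=2.5,fy=2.5))
X=cloud(d); rel=(X-H)@A.T*1e3
for lo,hi in((-97,-82),(-80,-66),(-62,-40),(-38,-10),(-10,3)):
  for n in (7,13):
    k=(rel[...,0]>lo)&(rel[...,0]<hi)&(abs(rel[...,1])<n)&(rel[...,2]<60)
    print(lo,hi,n,k.sum(),np.percentile(rel[...,2][k],[10,50,90,100]).round(1))
S0=cloud(load('scene0'))
# small hasp diff
df=np.abs(d['pixels'].astype(int)-load('scene0')['pixels']).max(-1)[140:250,300:430]; print('small area diff',np.percentile(df,[50,99,100]))
"
```

```text
t 6.15 case mm [-84.4   0.6 154.2] world [ 0.449 -0.183  0.272] F case [ 0.3 -0.2 -0.4] w -0.003
residual rotvec tool deg [-0.3   0.15  0.1 ]
q [ 0.14  0.24  0.18  2.1  -0.06  0.81  2.16]
-97 -82 7 28 [2.7 5.4 6.9 8.1]
-97 -82 13 52 [2.7 5.4 6.9 8.1]
-80 -66 7 53 [-5.4  1.9  3.1  3.4]
-80 -66 13 93 [-6.8  2.1  3.2  4. ]
-62 -40 7 72 [-5.6  4.  11.9 13.5]
-62 -40 13 133 [-6.2  2.2 11.3 13.5]
-38 -10 7 78 [1.4 2.4 3.3 9.7]
-38 -10 13 165 [0.9 2.4 3.5 9.7]
-10 3 7 38 [1.3 3.2 5.7 7. ]
-10 3 13 69 [1.5 3.3 5.5 7. ]
small area diff [ 6. 72. 79.]
```

View pics/s5c.png

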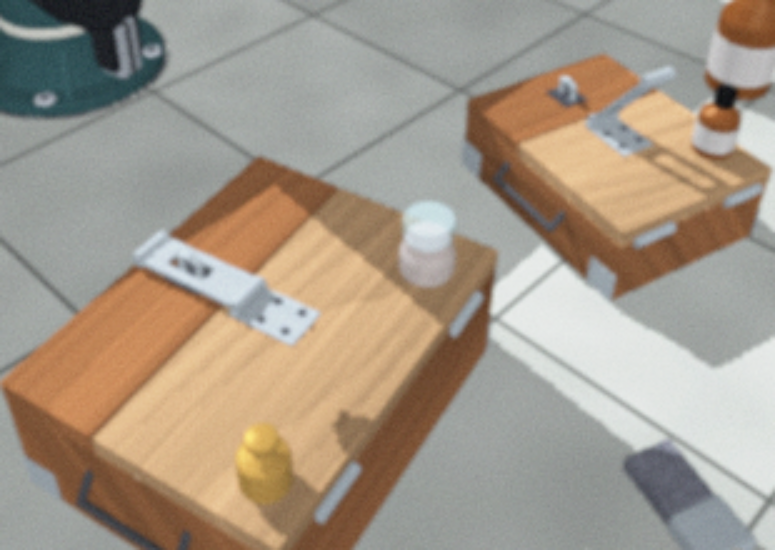

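The large hasp lies flat in the crop, tip at (150,245), with the staple standing through the slot at (190,265). The strap's top is level at about +2 mm from end to end. The small hasp (630,95), jar and weight haven't moved, so I'm handing in.

```bash
python3 -c "
from h import *
print(r.job_done())"
```

```text
the job is handed in; nothing more can be done
None
```

The large case's hasp now lies flat over its staple, and the job is handed in at about 6 s of the 38 s allowed. I pushed the hasp forward from behind with the shut fingers, pressed its tip down until it hit the stop (26 N), and withdrew straight up.

**Hasp:** in the last picture and depth reading its top is level, about 2 mm above the hinge axis from hinge to tip. The rolled end tops out at about 7 mm, against 6 mm expected, and the staple shows through the slot.

**Robot:** the tool was 150 mm clear of the case with no force on it.

**Small case:** its hasp, and the jar and weight on the large case, look unmoved. A pixel comparison of the small-case area against the first picture disagreed in places (99th percentile 72 of 255). I put this down to the arm's shadow having moved, but I did not measure that hasp's position directly.

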